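Shut the tagged gas valve under the sliding cover

ROBOT

A 7-joint arm with a two-finger parallel gripper is mounted at the origin on a cart in front of the work surface, level with it; the furniture and walls round the work are solid. World frame = base frame: x ahead of the robot, y to its left, z up, the work surface at z = 0. Lengths are in m, angles in rad, forces in N, time in s.
With the tool pointing down it reaches from about 0.425 to 0.925 m from the base axis. Payload 6.8 kg.
Tool frame: the origin (TCP) lies at the very end of the fingers, on their centre line; the grasp point (between the pads) lies 19 mm behind it; z points along the fingers, y is the line along which they close (so a half turn about z gives the same grasp; the last joint's range is limited). The gripper opens to 85 mm and grips with 20 to 120 N. Pads are 22 mm wide; open, the fingers measure 114 mm over their backs; the gripper's body (76 mm by 85 mm) begins 54 mm behind the grasp point. The pads swing forward as they close: fully open they stand 13 mm farther back than shut.
Start: joints at [1.154, 0.477, 0.022, 1.555, -0.011, 1.109, -0.083], TCP at [0.205, -0.643, 0.231] pointing down, gripper open.
Joint ranges: [-2.96, 2.96], [-0.34, 2.1], [-1.41, 1.46], [0.24, 2.44], [-1.37, 4.51], [0.17, 1.92], [-2.96, 2.96]. Speed limits (rad/s): [2.39, 2.39, 3.14, 3.14, 3.14, 3.14, 3.14].

INTERFACE

Orientations are given as a rotation vector (axis times angle).
In Python, from bench import get_obs, viewer, r gives the robot as it stands. The module is installed in compiled form; this text tells all that it offers.
- The arm moves only by the tool play_rows, never from a script. Its argument "commands" is a list that holds one entry, the list of rows, each a list of 5 numbers: the gripper's target within -1 to 1 (shut at 1, half-way at 0, fully open at -1), then the shift along the tool's x, y, z scaled (see below), then the turn about the tool's z scaled (see below). A call has 1 to 12 rows; each row is the pose to reach, as a shift and turn from the pose commanded when the call began, along the tool's axes at that moment; what a row does not reach only later rows make up. The controller multiplies each number of a shift by 0.2 m and each number of a turn by pi/2 rad. A row lasts 1/12 s, in which the tool goes at most 41.7 mm and 7.16 degrees, less where a joint would pass 70% of its speed; a pose out of reach is approached as far as the arm can. A call with a number of a shift or a turn outside -1 to 1 is refused whole. A call with a gripper value outside its range is refused whole. The fingers move at their own pace and stop on an object; "grip_force" is the grip in N (left out, the last holds). Time passes only in rows, so rows that repeat a pose let the fingers close. It gives the time, the measured TCP pose, the force, the opening and the grip force at its end, in the units of the state.
- get_obs(): the state, without advancing time (a new reading comes with each control period).
- viewer.grab_frame(name): name is "side" or "top"; returns a dict with "pixels" (480x640x3 uint8, red, green, blue), "fovy" (degrees; the focal length in pixels is half the picture's height over the tangent of half this angle, whatever the lens; pixels are square), "cx", "cy" (the principal point, pixels), "distortion" ([k1, k2, p1, p2, k3] as OpenCV has them; the pictures are not rectified), "world_to_cam" (4x4, takes a point from world to camera coordinates). Camera axes: x right, y up, looking along -z (the intrinsics and any distortion apply to the point x, -y, -z); pixel columns grow to the right and rows downward; lengths in m; the calibration is good to about 2 mm. A picture is of the moment at which its call begins. There is no depth.
- r.hand_in(): hands the job in; it is judged then, once.
Trained networks look in a picture, given as the dict that the camera call returned (one of the last four; its "shot" number tells which), for a name from the list of things; names that differ only in an ending like _2 or _b are one class to them, and where a whole thing is asked for, a point or a joint stands for the part that bears it (a point fixed in the world has none). Each returns a list of dicts, best first, with "score" (0 to 1); they miss things now and then, are a little off and sometimes report something else, mostly with a low value. They report only what shows in the picture. A call takes as long as a camera call.
- viewer.trace(picture, thing): "pixels" (480x640 bool, what is visible of it) and "rect" ([left, top, right, bottom] in pixels, round what is visible of it).
The state is a dict: "clock": time; "joints": joint angles; "qvel": joint speeds; "tau": joint torques, N m; "tcp_pos": TCP position; "orientation": TCP orientation; "contact_force": force on the tool from outside, world axes, zero at the start; "moment": the same for the moment, N m; "grip_width": finger opening in m; "gripper_force": force on a finger pad.
Only numpy, scipy, OpenCV 4.12 (cv2) and the standard library are available. Lean on these libraries where they do the work, as an engineer would, in place of code of your own. Each camera call takes 0.05 s, during which the arm holds its last target. There are 200 camera calls.

TASK

Isolate the tagged gas line at the valve box: push the box's cover all the way back, push the lever of the valve that carries the round tag disc clockwise until it is fully shut (square across its pipe), then push the cover fully closed again. Only push with the fingers: pinch or lift nothing, leave the other two valves open, and do not disturb the things close round the box.

Things in the scene. Friction and masses are not known exactly. Their poses are not given: they have to be found in the camera images.
- valve_box: Low grey sheet-metal box fixed to the worktop, 240 mm deep (its x), 340 wide (its y), walls 66 tall and 3 thick, cover channels to 77. Origin: centre of its underside; x to its back, y to its left; yaw up to 0.3 rad. Rear half roofed; front half (x -117 to 0, y -167 to 167 mm) is an opening, closed at the start by the sliding cover. Outlets stick out 25 mm in front, up to 35 mm high.
- cover (a joint): Travel of the cover along the box's x, m: 0 = fully closed over the front opening, 0.115 = fully back at its stop, over the fixed roof. Plain aluminium plate, 126 (x) by 336 mm, 3 thick, upper face 70 mm above the worktop, sliding in side channels with about 2.5 N of friction; stays where it is left. Starts within 4 mm of closed.
- cover_lip (a point): Middle of the top edge of the cover's upright lip, 93 mm above the worktop; moves with the cover. The lip is the cover's front edge folded up: 6 mm thick in the box's x, 240 mm long in its y, standing 22 mm above the cover. Push its front face to the back to open, its back face to the front to close.
- tagged_valve: The valve to shut: a quarter-turn ball valve under the cover, known by a flat round steel tag disc, 38 mm across, under the nut on its lever's axis, about 50 mm above the worktop. Three valves stand in a row, 90 mm apart (box x -32, y -95, -5, 85 mm); which is tagged varies. Origin: on the lever's vertical axis, 3 mm above the worktop; axes as the box's. Nut top 57 mm above the worktop.
- tagged_lever (a joint): Angle of the tagged valve's lever, rad: 0 to 0.2 at the start = open, in line with its pipe, pointing to the box's front (-x); grows clockwise seen from above; pi/2 = shut at its stop, pointing to the box's left (+y). Friction 0.08 N m, about 2 N at 45 mm from the axis; stays where it is left.
- tagged_lever_tip (a point): Near the end of the tagged valve's lever, at its top face, 60 mm from the axis, 49 mm above the worktop. The lever is a steel strip 15 mm wide and 62 long from the axis, with flanges folded down: its sides stand 38 to 48 mm above the worktop. Push its right side (towards -y when open). Beside an open lever at least 55 mm is free on either side.
- plain_valve_1: One of the two plain valves in the valve box, same size and make as the tagged valve but with only its small 15 mm nut on the axis, no tag disc. Same origin and axes as the tagged valve.
- plain_lever_1 (a joint): Lever angle of a plain valve: 0 = open (pointing to the front), grows clockwise. It must stay open.
- plain_valve_2: One of the two plain valves in the valve box, same size and make as the tagged valve but with only its small 15 mm nut on the axis, no tag disc. Same origin and axes as the tagged valve.
- plain_lever_2 (a joint): Lever angle of a plain valve: 0 = open (pointing to the front), grows clockwise. It must stay open.
- open_wrench: Loose open-ended wrench, 25x137x5 mm, lying in front of the box near its left end. Origin: centre of its underside.
- beaker: Loose glass beaker, 55 mm across, 70 mm tall, right of the box. Origin: centre of its underside.
- reagent_bottle: Loose capped reagent bottle, 56 mm across, 105 mm tall, right of the box. Origin: centre of its underside.
- spare_cap: Loose screw cap, 48 mm across, 26 mm tall, off the right front corner of the box. Origin: centre of its underside.
- marker: Loose black marker pen, 132 mm long, 17 mm thick, lying in front of the box. Origin: centre of its underside.
- sample_vial: Loose small capped sample vial, 12 mm across, 32 mm tall, standing near the right front corner of the box. Origin: centre of its underside.

How it is judged:
On the way, in this order (a step that is already met when the one before it is completed fails the run):
1. the cover is pushed all the way back (within 10 mm of its stop) (value of joint cover above 0.105 m), for 0.2 s.
2. with the cover back, the tagged valve's lever is pushed fully shut (within 0.12 rad of its stop) (value of joint tagged_lever above 1.45 rad and value of joint cover above 0.09 m), for 0.2 s.
At the end, for the whole second after the job is handed in: the tagged lever is within 0.12 rad of its shut stop, the cover is closed to within 6 mm and at rest, and both plain levers are still open (under 0.2 rad) (value of joint cover below 0.006 m and value of joint tagged_lever above 1.45 rad and value of joint each of plain_lever_1, plain_lever_2 below 0.2 rad and velocity of joint cover below 0.01 m/s); the robot touches nothing.
It fails at once if a plain valve's lever is turned by more than 0.25 rad from open (value of joint any of plain_lever_1, plain_lever_2 above 0.25 rad).
It fails at once if the tagged lever is pinched (pressed from both sides at once) (contact force between the fingers and tagged_lever_c0 above 2 N and contact force between the fingers and tagged_lever_c1 above 2 N).
It fails at once if the cover's lip is pinched (pressed from both sides at once) (contact force between the fingers and cover_c1 above 2 N and contact force between the fingers and cover_c2 above 2 N).
It fails at once if a loose thing round the box is lifted, carried or pushed more than 30 mm (distance of any of open_wrench, beaker, reagent_bottle, spare_cap, marker, sample_vial from where it was at the start of the episode above 0.03 m).
It also fails if it takes over 61 s, if anything falls off the work surface, if the arm or the gripper's body presses on something with over 40 N, if the wrist force passes 120 N, or if a joint passes its speed limit or range.

## Working session

There is one attempt and no reset: what is moved stays moved. The work goes in short steps, Python scripts to look and compute and a tool call to move; the robot and the scene stay as the last step left them, time stands still between calls to the robot, and variables do not carry over. Pictures are saved under pics/ and viewed, at most 10 in all, crops included, and the job is handed in when it is done.

Besides the shell and the picture viewer there is one more tool, called after "Request:" as name(argument=value, ...), one argument or row to a line, values as JSON. play_rows: Moves the arm, as the interface text tells. Shifts and turns lie within -1 to 1; 1 stands for 0.2 m of shift or pi/2 rad of turn. Its arguments: {"type":"object","properties":{"commands":{"type":"array","items":{"type":"array","items":{"type":"array","items":{"type":"number","minimum":-1,"maximum":1}}}},"grip_force":{"type":"number"}},"required":["commands"]}

```bash
mkdir -p pics
cat > h.py <<'E'
import numpy as np, cv2
from bench import get_obs, viewer, r
from scipy.spatial.transform import Rotation as R
def K(p):
    f=240/np.tan(np.radians(p["fovy"])/2); return np.array([[f,0,p["cx"]],[0,f,p["cy"]],[0,0,1.]])
def unproj(p,uv,z):
    uv=np.array(uv,float).reshape(-1,1,2)
    n=cv2.undistortPoints(uv,K(p),np.array(p["distortion"],float)).reshape(-1,2)
    d=np.c_[n[:,0],-n[:,1],-np.ones(len(n))]
    T=np.array(p["world_to_cam"]); Rw=T[:3,:3].T; c=-Rw@T[:3,3]; d=d@Rw.T
    return c+d*((z-c[2])/d[:,2])[:,None]
def proj(p,X):
    X=np.atleast_2d(X); T=np.array(p["world_to_cam"]); c=X@T[:3,:3].T+T[:3,3]
    c=c*[1,-1,-1]
    return cv2.projectPoints(c.reshape(-1,1,3),np.zeros(3),np.zeros(3),K(p),np.array(p["distortion"],float))[0].reshape(-1,2)
def save(p,n): cv2.imwrite("pics/"+n,p["pixels"][:,:,::-1])
E
python3 - <<'E'
from h import *
o=get_obs(); print({k:np.round(v,3) for k,v in o.items()})
print(R.from_rotvec(o["orientation"]).as_matrix().round(3))
for n in ["top","side"]:
    p=viewer.grab_frame(n); save(p,n+"0.png")
    T=np.array(p["world_to_cam"]); print(n,p["fovy"],p["distortion"],(-T[:3,:3].T@T[:3,3]).round(3))
    for t,z in [("valve_box",.07),("cover",.07),("cover_lip",.093),("open_wrench",.005),("marker",.01),("beaker",.035),("reagent_bottle",.05),("spare_cap",.026),("sample_vial",.03)]:
        L=viewer.trace(p,t)
        if not L: print(t,None); continue
        m=L[0]["pixels"]; v,u=np.nonzero(m)
        c=cv2.minAreaRect(np.c_[u,v].astype(np.float32)); b=cv2.boxPoints(c)
        print(t,round(L[0]["score"],2),np.round(L[0]["rect"]),unproj(p,b,z)[:,:2].round(3).tolist())
E
```

```text
{'clock': np.float64(0.0), 'joints': array([ 1.154,  0.478,  0.022,  1.556, -0.011,  1.109, -0.083]), 'qvel': array([0.   , 0.001, 0.   , 0.001, 0.001, 0.001, 0.001]), 'tau': array([-1.0000e-03, -5.9645e+01,  1.6070e+00, -2.8120e+01,  1.2000e-02,
        9.0000e-03,  0.0000e+00]), 'tcp_pos': array([ 0.205, -0.643,  0.23 ]), 'orientation': array([-3.102e+00, -4.830e-01,  1.000e-03]), 'contact_force': array([-0.306, -0.302, -0.215]), 'moment': array([ 0.002, -0.021, -0.009]), 'gripper_force': np.float64(0.0), 'grip_width': np.float64(0.085)}
[[ 0.953  0.304 -0.001]
 [ 0.304 -0.953  0.002]
 [-0.    -0.002 -1.   ]]
top 55.76507659370577 [0.00719552 0.         0.         0.         0.        ] [ 0.357 -0.025  0.919]
valve_box 0.72 [146. 140. 360. 290.] [[0.498, 0.326], [0.767, 0.275], [0.66, -0.102], [0.401, -0.031]]
cover 0.82 [152. 180. 336. 283.] [[0.52, 0.307], [0.646, 0.283], [0.557, -0.036], [0.435, -0.003]]
cover_lip 0.84 [155. 180. 333. 281.] [[0.515, 0.299], [0.639, 0.274], [0.551, -0.036], [0.431, -0.004]]
open_wrench 0.64 [154. 281. 212. 288.] [[0.434, 0.333], [0.454, 0.334], [
[... 614 characters left out ...]
641, 0.269], [0.544, -0.13], [0.415, 0.022], [0.532, 0.344]]
cover_lip 0.81 [188. 236. 355. 353.] [[0.623, 0.29], [0.556, -0.106], [0.423, 0.036], [0.516, 0.357]]
open_wrench 0.22 [152. 212. 359. 395.] [[0.781, 0.258], [0.753, -0.407], [0.404, -0.057], [0.529, 0.383]]
marker 0.7 [321. 308. 381. 334.] [[0.451, 0.159], [0.368, 0.052], [0.358, 0.071], [0.44, 0.175]]
beaker 0.88 [344. 223. 376. 269.] [[0.499, -0.156], [0.443, -0.177], [0.407, -0.03], [0.456, -0.011]]
reagent_bottle 0.71 [314. 201. 338. 240.] [[0.593, -0.198], [0.54, -0.218], [0.493, -0.069], [0.541, -0.051]]
spare_cap 0.77 [376. 250. 403. 273.] [[0.414, -0.089], [0.365, -0.107], [0.349, -0.028], [0.395, -0.012]]
sample_vial None
```

View pics/top0.png

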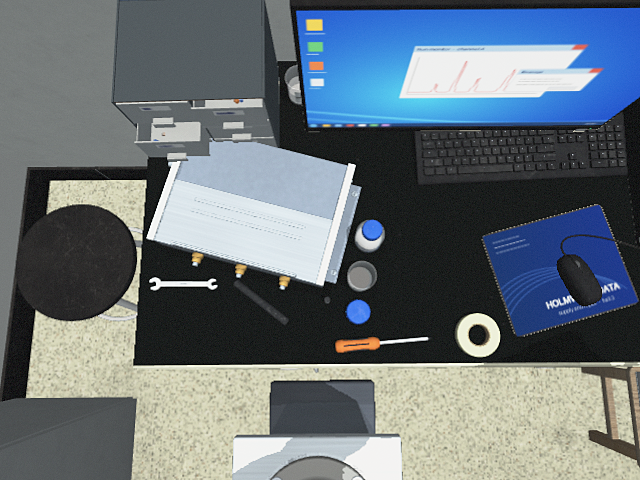

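View pics/side0.png

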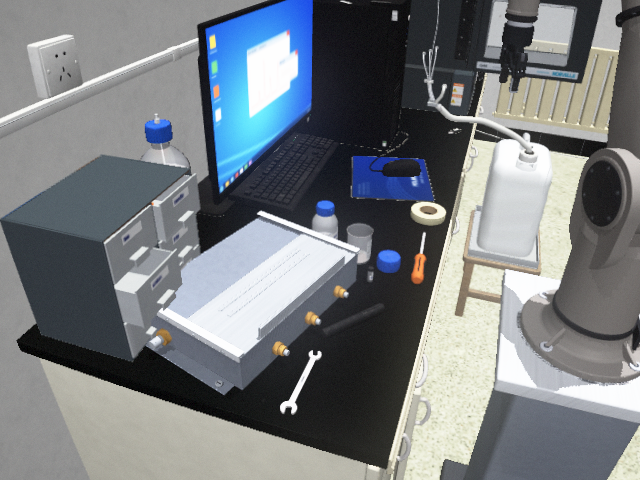

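The top view shows the box at pixels (148–360, 140–290), yawed about -0.27, with its front facing the robot. The marker (262,302), wrench (183,284), vial (327,299) and cap (358,311) lie low in front of it. The side view shows the lip running from about (258,333) to (355,262). I'll fit the box pose and overlay a wireframe.

```bash
cat >> h.py <<'E'
def b2w(q,X):
    X=np.atleast_2d(np.array(X,float)); c,s=np.cos(q[2]),np.sin(q[2])
    return np.c_[q[0]+c*X[:,0]-s*X[:,1], q[1]+s*X[:,0]+c*X[:,1], X[:,2]]
def w2b(q,X):
    X=np.atleast_2d(X); c,s=np.cos(q[2]),np.sin(q[2]); d=X[:,:2]-np.array(q[:2])
    return np.c_[c*d[:,0]+s*d[:,1], -s*d[:,0]+c*d[:,1]]
E
python3 - <<'E'
from h import *
from scipy.optimize import least_squares
p=viewer.grab_frame("top"); s=viewer.grab_frame("side")
C=[[-.12,.17,.077],[-.12,-.17,.077],[.12,-.17,.077]]
uv=np.array([[148,237],[325,285],[354,165]])
f=least_squares(lambda q:(proj(p,b2w(q,C))-uv).ravel(),[.6,.1,-.27]); q=f.x
print(q,f.fun.round(1))
wire=[([(-.12,.17,.077),(-.12,-.17,.077),(.12,-.17,.077),(.12,.17,.077),(-.12,.17,.077)],(0,0,255)),
([(-.12,.17,0),(-.12,-.17,0),(.12,-.17,0)],(0,255,0)),([(-.12,.12,.093),(-.12,-.12,.093)],(255,0,255))]
out=[]
for c,(x,y,w,h) in [(p,(130,120,250,185)),(s,(140,200,250,185))]:
    k=3; im=cv2.resize(c["pixels"][y:y+h,x:x+w,::-1],None,fx=k,fy=k,interpolation=cv2.INTER_CUBIC)
    for P,col in wire:
        cv2.polylines(im,[np.int32((proj(c,b2w(q,P))-[x,y]+.5)*k)],False,col,1)
    cv2.imwrite(f"pics/w{len(out)}.png",im); out.append(1)
E
```

```text
[ 0.59294482  0.11655642 -0.26744319] [ 1.1  1.  -1.9 -0.9  0.9  0. ]
```

View pics/w0.png

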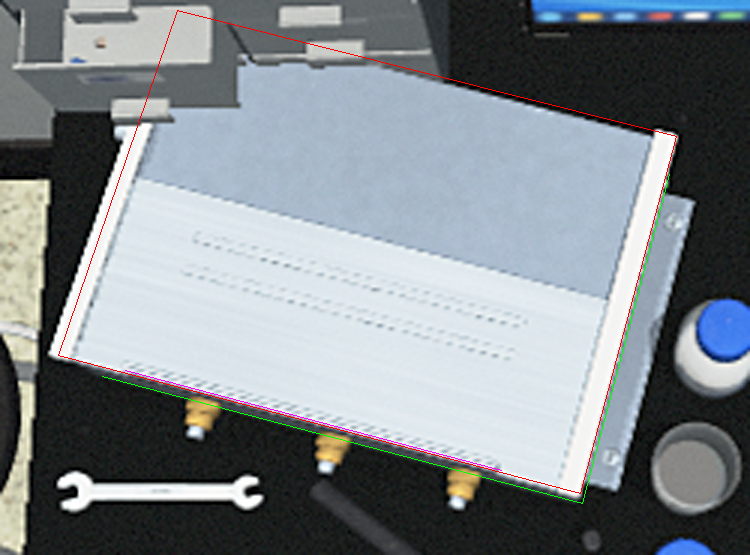

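View pics/w1.png

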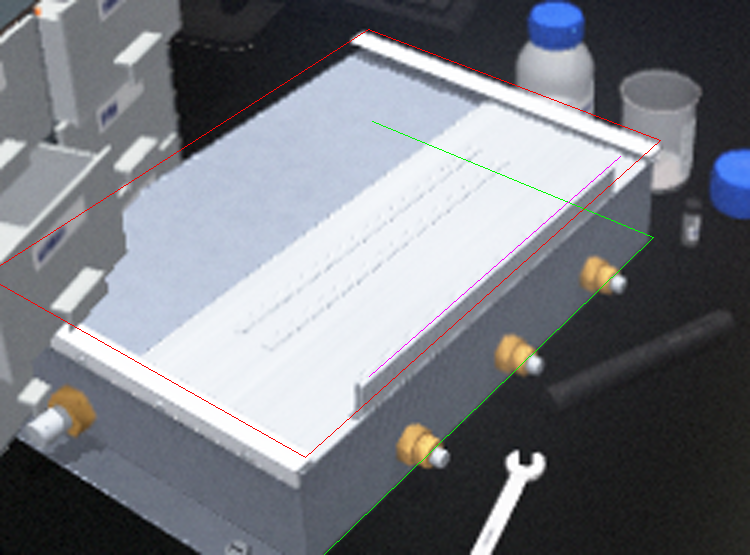

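Request:
play_rows(
  commands=[
    [[1, 0.5, 0.3, 0, 0], [1, 0.9, 0, 0, 0], [1, 1, -0.3, 0, 0], [1, 1, -0.5, 0, 0], [1, 1, -0.8, 0, 0], [1, 1, -1, 0, 0], [1, 1, -1, 0, 0]],
  ],
  grip_force=40,
)

```text
clock: 1.68
tcp_pos: [0.3351, -0.4383, 0.2311]
orientation: [-3.104, -0.485, -0.0]
contact_force: [1.2, 0.7, 0.3]
grip_width: 0.0006
gripper_force: 0.0
```

The box fit is good to a few pixels: the channels are slightly wider than I assumed and the lip sits slightly further forward. Next I'll refit with both views and work out the next moves.

Run:
```python
from h import *
from scipy.optimize import least_squares
p=viewer.grab_frame("top"); s=viewer.grab_frame("side")
t=lambda a,o:np.array(a)/3+o-.5
uvp=np.array([t((50,354),(130,120)),t((582,497),(130,120)),t((677,133),(130,120))])
uvs=np.array([t((299,474),(140,200)),t((660,147),(140,200)),t((362,31),(140,200))])
lip=np.array([t((357,383),(140,200)),t((613,170),(140,200))])
def fun(q):
    w=q[3]; C=[[-.12,w,.077],[-.12,-w,.077],[.12,-w,.077]]
    return np.r_[(proj(p,b2w(q,C))-uvp).ravel(),(proj(s,b2w(q,C))-uvs).ravel(),
      (proj(s,b2w(q,[[q[4],.12,.093],[q[4],-.12,.093]]))-lip).ravel()]
f=least_squares(fun,[.593,.117,-.267,.172,-.12],loss="soft_l1"); q=f.x
print(q.round(4),fun(q).round(1)); np.save("q.npy",q[:3])
o=get_obs(); Rm=R.from_rotvec(o["orientation"]).as_matrix()
print("q1",o["joints"].round(2))
g=b2w(q,[[-.165,0,.18]])[0]; print("lip front target",g,"tool shift/0.2",(Rm.T@(g-o["tcp_pos"])/.2).round(3))
a=np.arctan2(Rm[1,0],Rm[0,0]); print("turn",(a-q[2])/(np.pi/2))
```

```text
[ 0.5934  0.1224 -0.2611  0.174  -0.117 ] [-1.9  0.4 -0.9 -1.3 -1.6  0.9 -0.9 -1.3 -0.  -1.9  1.2  0.1  1.3 -0.8
 -0.1 -3.9]
q1 [ 0.85  0.27 -0.06  1.86  0.02  1.02 -0.47]
lip front target [0.43404281 0.1649836  0.18      ] tool shift/0.2 [ 1.398 -2.689  0.267]
turn 0.36754408155931284
```

Request:
play_rows(
  commands=[
    [[1, 0.3, -0.2, 0, 0.08], [1, 0.5, -0.4, 0, 0.16], [1, 0.7, -0.6, 0, 0.24], [1, 0.85, -0.8, 0, 0.32], [1, 1, -1, 0, 0.367], [1, 1, -1, 0, 0.367], [1, 1, -1, 0, 0.367], [1, 1, -1, 0, 0.367]],
  ],
)

```text
clock: 2.45
tcp_pos: [0.4671, -0.183, 0.2318]
orientation: [-3.113, 0.408, -0.003]
contact_force: [0.9, 0.1, 0.4]
grip_width: -0.0002
gripper_force: 0.0
```

```bash
cat > t.py <<'E'
from h import *
import sys
q=np.load("q.npy"); o=get_obs(); Rm=R.from_rotvec(o["orientation"]).as_matrix()
a=np.arctan2(Rm[1,0],Rm[0,0]); print("t",o["clock"],"tcp box",w2b(q,o["tcp_pos"]).round(4),o["tcp_pos"][2].round(4),"turn",((a-q[2])/(np.pi/2)).round(3))
for g in sys.argv[1:]:
    g=b2w(q,[eval(g)])[0]; print((Rm.T@(g-o["tcp_pos"])/.2).round(3))
E
python3 t.py "(-.165,0,.18)"
```

```text
t 2.45 tcp box [[-0.0432 -0.3277]] 0.2318 turn 0.0
[-0.608 -1.638  0.262]
```

Request:
play_rows(
  commands=[
    [[1, -0.1, -0.2, 0, 0], [1, -0.25, -0.4, 0, 0], [1, -0.4, -0.6, 0, 0], [1, -0.55, -0.8, 0, 0], [1, -0.6, -1, 0, 0], [1, -0.6, -1, 0, 0]],
  ],
)

```text
clock: 2.95
tcp_pos: [0.4007, 0.0387, 0.2319]
orientation: [-3.113, 0.415, -0.002]
contact_force: [0.2, -0.1, 0.2]
grip_width: -0.0002
gripper_force: 0.0
```

Request:
play_rows(
  commands=[
    [[1, 0, -0.2, 0, 0], [1, 0, -0.4, 0.1, 0], [1, 0, -0.6, 0.3, 0], [1, 0, -0.64, 0.5, 0], [1, 0, -0.64, 0.65, 0], [1, 0, -0.64, 0.74, 0], [1, 0, -0.64, 0.74, 0], [1, 0, -0.64, 0.74, 0]],
  ],
)

```text
clock: 3.62
tcp_pos: [0.4352, 0.1586, 0.0829]
orientation: [3.113, -0.419, -0.003]
contact_force: [-0.7, 0.1, 0.1]
grip_width: -0.0
gripper_force: 0.0
```

```bash
python3 t.py
python3 - <<'E'
from h import *
s=viewer.grab_frame("side"); 
cv2.imwrite("pics/a.png",cv2.resize(s["pixels"][180:400,140:440,::-1],None,fx=2.5,fy=2.5))
E
```

```text
t 3.6167 tcp box [[-0.1623 -0.0059]] 0.0829 turn -0.004
```

View pics/a.png

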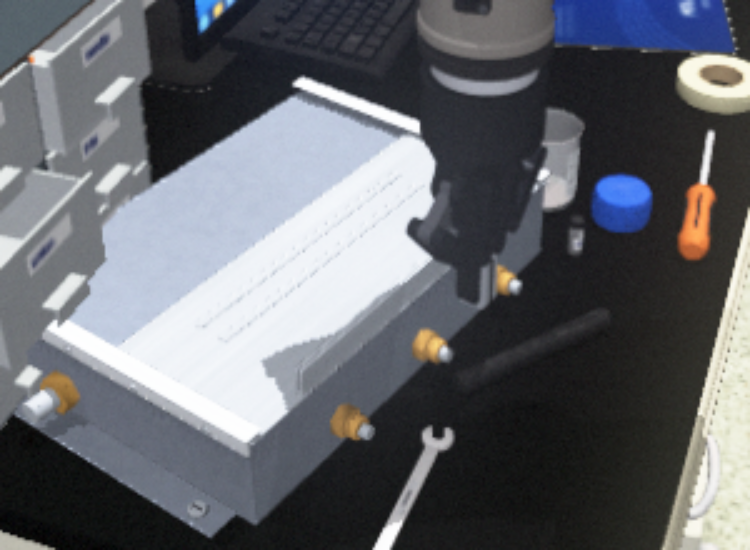

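The fingers are closed and just in front of the lip, at about (475,290) in the crop. Now I'll push the cover back.

Request:
play_rows(
  commands=[
    [[1, 0.05, 0, 0.025, 0], [1, 0.13, 0, 0.025, 0], [1, 0.22, 0, 0.025, 0], [1, 0.31, 0, 0.025, 0], [1, 0.4, 0, 0.025, 0], [1, 0.49, 0, 0.025, 0], [1, 0.57, 0, 0.025, 0], [1, 0.64, 0, 0.025, 0], [1, 0.69, 0, 0.025, 0], [1, 0.71, 0, 0.025, 0], [1, 0.73, 0, 0.025, 0], [1, 0.73, 0, 0.025, 0]],
  ],
)

```text
clock: 4.67
tcp_pos: [0.5744, 0.1206, 0.079]
orientation: [3.113, -0.419, -0.005]
contact_force: [-8.2, 1.8, 6.2]
grip_width: 0.0003
gripper_force: 4.0
```

```bash
python3 t.py
```

```text
t 4.6667 tcp box [[-0.0179 -0.0066]] 0.079 turn -0.004
```

Request:
play_rows(
  commands=[
    [[1, 0.015, 0, 0, 0], [1, 0.03, 0, 0, 0], [1, 0.03, 0, 0, 0], [1, 0.03, 0, 0, 0]],
  ],
)

```text
clock: 5.0
tcp_pos: [0.5745, 0.1206, 0.0784]
orientation: [3.111, -0.414, -0.02]
contact_force: [-23.7, 4.5, 16.2]
grip_width: 0.0002
gripper_force: 11.8
```

```bash
python3 t.py
```

```text
t 5.0 tcp box [[-0.0178 -0.0066]] 0.0784 turn -0.002
```

The cover is at its stop. I'll back off and look at the valves.

Request:
play_rows(
  commands=[
    [[1, -0.1, 0, 0, 0], [1, -0.15, 0, -0.1, 0], [1, -0.15, 0.1, -0.25, 0], [1, -0.15, 0.3, -0.4, 0], [1, -0.15, 0.5, -0.5, 0], [1, -0.15, 0.7, -0.5, 0], [1, -0.15, 0.9, -0.5, 0], [1, -0.15, 1, -0.5, 0], [1, -0.15, 1, -0.5, 0]],
  ],
)

```text
clock: 5.75
tcp_pos: [0.4986, -0.0741, 0.1793]
orientation: [3.107, -0.434, 0.002]
contact_force: [0.8, -0.6, 0.6]
grip_width: 0.0002
gripper_force: 0.0
```

```bash
python3 t.py
python3 - <<'E'
from h import *
q=np.load("q.npy")
p=viewer.grab_frame("top"); s=viewer.grab_frame("side")
for n,c in [("top",p),("side",s)]:
    for t in ["tagged_valve","tagged_lever_tip","plain_valve_1","cover_lip"]:
        for L in viewer.trace(c,t)[:2]:
            v,u=np.nonzero(L["pixels"]); z={"tagged_lever_tip":.048,"cover_lip":.09}.get(t,.05)
            print(n,t,round(L["score"],2),w2b(q,unproj(c,[[u.mean(),v.mean()]],z)).round(3))
a=cv2.resize(p["pixels"][160:290,140:340,::-1],None,fx=3,fy=3,interpolation=cv2.INTER_CUBIC)
for y in (-.095,-.005,.085):
    x=np.int32((proj(p,b2w(q,[[-.032,y,.05]]))[0]-[140,160]+.5)*3); cv2.circle(a,tuple(map(int,x)),4,(0,0,255),1)
cv2.imwrite("pics/b.png",a)
E
```

```text
t 5.75 tcp box [[-0.0409 -0.2143]] 0.1793 turn -0.011
top tagged_valve 0.84 [[-0.051 -0.098]]
top tagged_lever_tip 0.95 [[-0.046 -0.097]]
top plain_valve_1 0.73 [[-0.055 -0.011]]
top plain_valve_1 0.58 [[-0.054  0.078]]
top cover_lip 0.72 [[ 0.045 -0.006]]
side tagged_valve 0.62 [[-0.053 -0.074]]
side tagged_lever_tip 0.59 [[-0.053 -0.089]]
side plain_valve_1 0.91 [[-0.052  0.102]]
side cover_lip 0.75 [[0.026 0.024]]
side cover_lip 0.23 [[-0.085 -0.043]]
```

View pics/b.png

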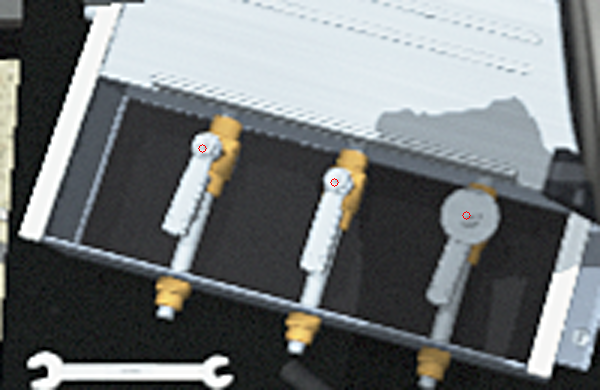

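The rightmost valve carries the disc, at (468,215) in the crop. It's on my predicted axis (box y = -95 mm), and its lever is at about 0 rad. The other two have small nuts. I'll go down to the right of the tagged lever.

Request:
play_rows(
  commands=[
    [[1, -0.1, -0.2, 0, -0.01], [1, -0.19, -0.4, 0, -0.01], [1, -0.19, -0.42, 0.1, -0.01], [1, -0.19, -0.42, 0.3, -0.01], [1, -0.19, -0.42, 0.38, -0.01], [1, -0.19, -0.42, 0.38, -0.01]],
  ],
)

```text
clock: 6.75
tcp_pos: [0.4828, 0.0252, 0.099]
orientation: [3.116, -0.392, -0.011]
contact_force: [-0.9, -0.9, -0.3]
grip_width: -0.0004
gripper_force: 0.0
```

```bash
python3 t.py "(-.079,-.130,.041)"
```

```text
t 6.75 tcp box [[-0.0818 -0.1225]] 0.099 turn 0.007
[0.015 0.037 0.29 ]
```

Request:
play_rows(
  commands=[
    [[1, 0.01, 0.035, 0, 0.007], [1, 0.01, 0.035, 0.1, 0.007], [1, 0.01, 0.035, 0.2, 0.007], [1, 0.01, 0.035, 0.29, 0.007], [1, 0.01, 0.035, 0.29, 0.007], [1, 0.01, 0.035, 0.29, 0.007]],
  ],
)

```text
clock: 7.25
tcp_pos: [0.4865, 0.017, 0.0452]
orientation: [3.114, -0.413, 0.001]
contact_force: [-0.1, -0.4, -0.4]
grip_width: -0.0001
gripper_force: 0.0
```

```bash
python3 t.py "(-.077,-.117,.041)" "(-.0832,-.101,.041)" "(-.082,-.081,.041)" "(-.0687,-.067,.041)" "(-.0505,-.052,.041)" "(-.044,-.05,.041)"
```

```text
t 7.25 tcp box [[-0.0761 -0.1294]] 0.0452 turn -0.002
[-0.005 -0.062  0.021]
[-0.036 -0.142  0.021]
[-0.03  -0.242  0.021]
[ 0.036 -0.312  0.021]
[ 0.127 -0.387  0.021]
[ 0.159 -0.397  0.021]
```

Request:
play_rows(
  commands=[
    [[1, -0.005, -0.06, 0.01, 0], [1, -0.02, -0.1, 0.01, 0], [1, -0.036, -0.14, 0.01, 0], [1, -0.036, -0.19, 0.01, 0], [1, -0.03, -0.24, 0.01, 0], [1, 0, -0.28, 0.01, 0], [1, 0.036, -0.312, 0.01, 0], [1, 0.08, -0.35, 0.01, 0], [1, 0.127, -0.385, 0.01, 0], [1, 0.15, -0.395, 0.01, 0], [1, 0.16, -0.395, 0.01, 0], [1, 0.16, -0.395, 0.01, 0]],
  ],
)

```text
clock: 8.25
tcp_pos: [0.5328, 0.0866, 0.0415]
orientation: [3.113, -0.409, -0.014]
contact_force: [-13.4, 1.9, 7.6]
grip_width: -0.0001
gripper_force: 7.1
```

```bash
python3 t.py
python3 - <<'E'
from h import *
p=viewer.grab_frame("top")
cv2.imwrite("pics/c.png",cv2.resize(p["pixels"][160:290,140:340,::-1],None,fx=3,fy=3,interpolation=cv2.INTER_CUBIC))
E
```

```text
t 8.25 tcp box [[-0.0493 -0.0502]] 0.0415 turn -0.0
```

View pics/c.png

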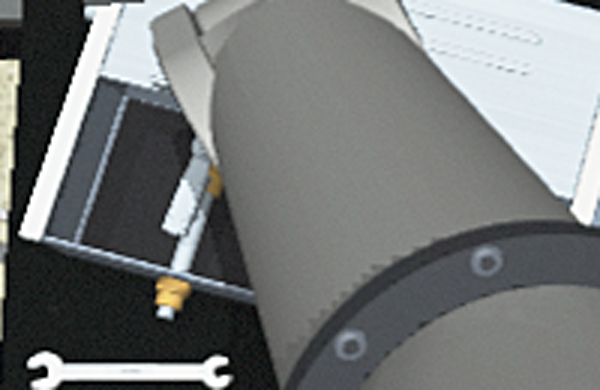

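The arm hides the lever, but it met the stop with 13 N at the predicted shut position. I'll press slightly more, back off, raise, and check.

Request:
play_rows(
  commands=[
    [[1, 0.02, 0, 0, 0], [1, 0.025, 0, 0, 0], [1, 0.025, 0, 0, 0], [1, 0, 0, 0, 0], [1, -0.1, 0, 0, 0], [1, -0.1, 0, -0.15, 0], [1, -0.1, 0, -0.35, 0], [1, -0.1, 0.2, -0.5, 0], [1, -0.1, 0.4, -0.6, 0], [1, -0.1, 0.6, -0.6, 0], [1, -0.1, 0.8, -0.6, 0], [1, -0.1, 0.8, -0.6, 0]],
  ],
)

```text
clock: 9.3
tcp_pos: [0.4759, -0.071, 0.1635]
orientation: [3.11, -0.424, 0.004]
contact_force: [-0.7, -0.6, -0.5]
grip_width: 0.0002
gripper_force: 0.0
```

```bash
python3 t.py
python3 - <<'E'
from h import *
p=viewer.grab_frame("top")
cv2.imwrite("pics/d.png",cv2.resize(p["pixels"][160:290,140:340,::-1],None,fx=3,fy=3,interpolation=cv2.INTER_CUBIC))
E
```

```text
t 9.3 tcp box [[-0.0636 -0.2172]] 0.1635 turn -0.006
```

View pics/d.png

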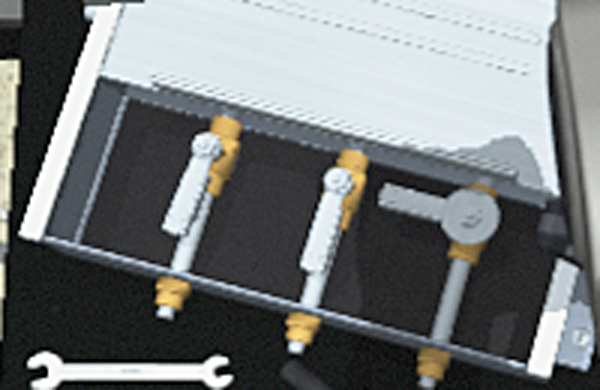

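The tagged lever now points left, from (470,215) to (382,195), parallel to the valve row. Both plain levers are unchanged. Next I'll go behind the lip.

Request:
play_rows(
  commands=[
    [[1, 0.1, -0.2, 0, 0], [1, 0.2, -0.4, 0, 0], [1, 0.3, -0.6, 0, 0], [1, 0.4, -0.8, 0, 0], [1, 0.49, -0.98, 0, 0], [1, 0.49, -0.98, 0, 0], [1, 0.49, -0.98, 0.2, 0], [1, 0.49, -0.98, 0.3, 0], [1, 0.49, -0.98, 0.3, 0], [1, 0.49, -0.98, 0.3, 0]],
  ],
)

```text
clock: 10.18
tcp_pos: [0.6217, 0.1012, 0.1017]
orientation: [-3.114, 0.41, 0.003]
contact_force: [0.4, -0.0, 0.8]
grip_width: 0.0001
gripper_force: 0.0
```

```bash
python3 t.py "(.028,-.015,.079)"
```

```text
t 10.1833 tcp box [[ 0.0327 -0.0132]] 0.1017 turn -0.0
[-0.023  0.009  0.113]
```

Request:
play_rows(
  commands=[
    [[1, 0, 0, 0.06, 0], [1, 0, 0, 0.112, 0], [1, 0, 0, 0.112, 0], [1, -0.07, 0, 0.112, 0], [1, -0.14, 0, 0.112, 0], [1, -0.22, 0, 0.112, 0], [1, -0.3, 0, 0.112, 0], [1, -0.38, 0, 0.112, 0], [1, -0.46, 0, 0.112, 0], [1, -0.53, 0, 0.112, 0], [1, -0.58, 0, 0.112, 0], [1, -0.6, 0, 0.112, 0]],
  ],
)

```text
clock: 11.18
tcp_pos: [0.5059, 0.1315, 0.0807]
orientation: [-3.114, 0.411, -0.002]
contact_force: [2.5, -0.4, 0.7]
grip_width: -0.0003
gripper_force: 1.4
```

```bash
python3 t.py
```

```text
t 11.1833 tcp box [[-0.087  -0.0138]] 0.0807 turn -0.001
```

Pushing at 2.5 N, which is the cover's friction. I'll continue to the stop.

Request:
play_rows(
  commands=[
    [[1, -0.03, 0, 0, 0], [1, -0.06, 0, 0, 0], [1, -0.08, 0, 0, 0], [1, -0.1, 0, 0, 0], [1, -0.115, 0, 0, 0], [1, -0.12, 0, 0, 0], [1, -0.12, 0, 0, 0], [1, -0.12, 0, 0, 0]],
  ],
)

```text
clock: 11.85
tcp_pos: [0.4882, 0.1364, 0.0805]
orientation: [-3.111, 0.415, -0.013]
contact_force: [17.2, -3.7, -8.8]
grip_width: -0.0003
gripper_force: 8.6
```

```bash
python3 t.py
```

```text
t 11.85 tcp box [[-0.1053 -0.0137]] 0.0805 turn -0.003
```

The cover is at the closed stop: -0.105 as predicted, 17 N. I'll retreat and check.

Request:
play_rows(
  commands=[
    [[1, 0.05, 0, 0, 0], [1, 0.1, 0, 0, 0], [1, 0.1, 0, -0.15, 0], [1, 0.1, 0, -0.35, 0], [1, 0.1, 0.2, -0.5, 0], [1, 0.1, 0.4, -0.6, 0], [1, 0.1, 0.6, -0.6, 0], [1, 0.1, 0.8, -0.6, 0], [1, 0.1, 1, -0.6, 0], [1, 0.1, 1, -0.6, 0], [1, 0.1, 1, -0.6, 0]],
  ],
)

```text
clock: 12.77
tcp_pos: [0.4487, -0.0638, 0.1994]
orientation: [3.112, -0.421, -0.004]
contact_force: [1.0, -0.0, -0.4]
grip_width: 0.0002
gripper_force: 0.0
```

```bash
python3 t.py
python3 - <<'E'
from h import *
p=viewer.grab_frame("top"); print(get_obs()["contact_force"].round(1))
cv2.imwrite("pics/e.png",cv2.resize(p["pixels"][120:340,130:400,::-1],None,fx=2.7,fy=2.7,interpolation=cv2.INTER_CUBIC))
E
```

```text
t 12.7667 tcp box [[-0.0918 -0.2172]] 0.1994 turn -0.005
[ 0.6  1.  -0.3]
```

View pics/e.png

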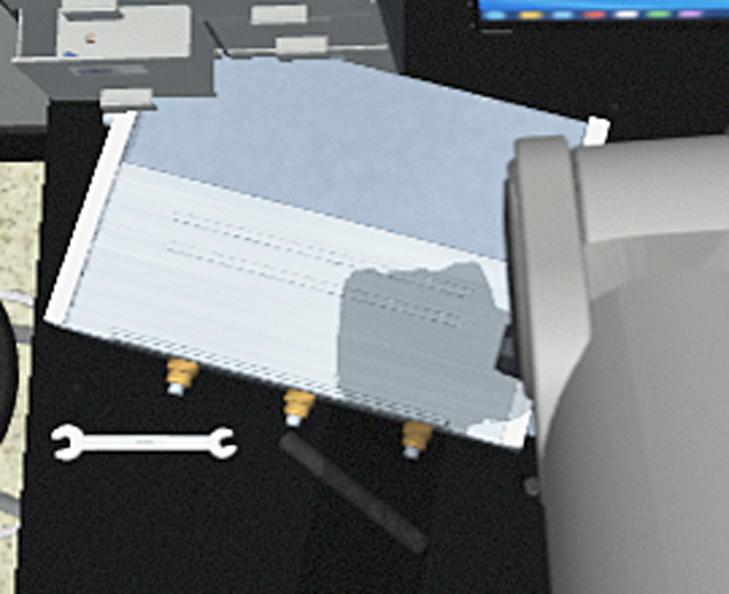

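The cover is closed, with its lip along the front edge at about (110,330)–(450,420). The wrench and marker haven't moved, and the robot is clear. Handing in.

```bash
python3 -c "
from h import *
print(r.hand_in())"
```

```text
the job is handed in; nothing more can be done
None
```

I pushed the cover back to its stop, shut the tagged valve (the rightmost of the three), closed the cover fully again and handed the job in; the hand-in gave no verdict, but by the pictures and forces every step was met.

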